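# Present a sample tube's barcode to the hands-free scanner

### The arm

A 7-joint arm with a two-finger parallel gripper is mounted at the origin on the work surface. World frame = base frame: x ahead of the robot, y to its left, z up, the work surface at z = 0. Lengths are in m, angles in rad, forces in N, time in s.
With the tool pointing down it reaches from about 0.425 to 1.025 m from the base axis. Payload 3.6 kg.
Tool frame: the origin (TCP) lies at the very end of the fingers, on their centre line; the grasp point (between the pads) lies 19 mm behind it (pinch_z is the distance from the TCP to the grasp point, in m); z points along the fingers, y is the line along which they close (so a half turn about z gives the same grasp; the last joint's range is limited). The gripper opens to 85 mm and grips with 20 to 120 N. Pads are 22 mm wide; open, the fingers measure 114 mm over their backs; the gripper's body (76 mm by 85 mm) begins 54 mm behind the grasp point. The pads swing forward as they close: fully open they stand 13 mm farther back than shut.
Start: joints at [-1.387, 0.591, 0.048, 1.609, -0.033, 0.943, -0.034], TCP at [0.199, 0.697, 0.231] pointing down, gripper open.
Joint ranges: [-2.69, 2.69], [-0.47, 2.24], [-1.27, 1.36], [0.19, 2.51], [-1.53, 4.68], [0.08, 2.07], [-3.09, 3.09]. Speed limits (rad/s): [2.57, 2.57, 3.14, 3.14, 3.14, 3.14, 3.14].

### API

Orientations are given as a unit quaternion [w, x, y, z].
In Python, from cell import * gives the robot as it stands. The module is installed in compiled form; this text tells all that it offers.
- The arm moves only by the shell command python3 -m jog 'ROWS' [FORCE]. ROWS is JSON, a list of rows, each a list of 7 numbers: the shift along the tool's x, y, z scaled (see below), then the turn, a rotation vector about the tool's x, y, z scaled (see below), then the gripper's target within -1 to 1 (fully open at 1, half-way at 0, shut at -1). A call has 1 to 10 rows; each row is the pose to reach, as a shift and turn from the pose commanded when the call began, along the tool's axes at that moment; what a row does not reach only later rows make up. The controller multiplies each number of a shift by 20 cm and each number of a turn by 60 degrees. A row lasts 1/8 s, in which the tool goes at most 62.5 mm and 10.7 degrees, less where a joint would pass 70% of its speed; a pose out of reach is approached as far as the arm can. A call with a number of a shift or a turn outside -1 to 1 is refused whole. A call with a gripper value outside its range is refused whole. The fingers move at their own pace and stop on an object; FORCE is the grip in N (left out, the last holds). Time passes only in rows, so rows that repeat a pose let the fingers close. It gives the time, the measured TCP pose, the force and the opening at its end, in the units of the state.
- read_state(): the state, without advancing time (a new reading comes with each control period).
- get_image(name): name is "scene" or "top"; returns a dict with "pixels" (420x560x3 uint8, red, green, blue), "depth" (420x560 float32, m along the optical axis (not along the pixel's ray), 0 where there is no reading), "K" (3x3 intrinsics, pixels), "rvec" (rotation vector, rad) and "tvec" (3), from world to camera coordinates, as OpenCV has them. Camera axes: x right, y down, z forward; pixel columns grow to the right and rows downward; lengths in m; the calibration is good to about 2 mm. A picture is of the moment at which its call begins.
- finish_job(): hands the job in, once; it reports no verdict.
The state is a dict: "t": time; "joints": joint angles; "qd": joint speeds; "joint_efforts": joint torques, N m; "tcp_pos": TCP position; "tcp_rot": TCP orientation; "ft_force": force on the tool from outside, world axes, zero at the start; "wrist_torque": the same for the moment, N m; "gripper_width": finger opening in m.
Only numpy, scipy, OpenCV 4.12 (cv2) and the standard library are available. Lean on these libraries where they do the work, as an engineer would, in place of code of your own. Each camera call takes 0.05 s, during which the arm holds its last target. There are 200 camera calls.

### The job

Draw the yellow-capped tube up out of the rack, lay it over level with its barcode facing the scanner, and hold it still with the middle of the code straight in front of the scanner window, about 10 cm away, the tube lying along the red scan line so that the line crosses all the bars. Finish while still holding it there in the gripper, touching nothing else with it; do not bump the scanner, and leave the other tubes standing in the rack and everything else where it is.

Things in the scene. Friction and masses are not known exactly. Their poses are not given: they have to be found in the camera images.
- tube_yellow: clear tube, 16 mm diameter, 106 mm long, about 18 g; yellow cap 18.6 mm diameter (20 mm bead at its lower edge), 82-106 mm above the foot. Stands loose in a rack cell 17.5 mm square, 25 mm deep; pulls straight up freely. White label 27-75 mm above the foot. Origin: centre of the foot; z to the cap; x out through the barcode, which starts facing away from the robot, give or take 70 deg
- yellow_code (a point): middle of the yellow-capped tube's barcode, on the label's surface: 51 mm above the foot, 8.3 mm out along the tube's x. Black bars 9.5 mm wide lie across the tube like ladder rungs, the row of them running 37 mm along the tube (32-69 mm above the foot)
- rack: low black fixed tube rack, 114 x 224 x 34 mm, 5 x 10 square cells at 22 mm pitch, cell floors 4.5 mm above the work surface; six tubes stand in it at least 88 mm apart, centre to centre. Origin under its centre, x across its short side, y along its long side, z up
- scanner: fixed hands-free barcode scanner: pistol-shaped reader in a gooseneck stand, round black base 124 mm across, head 60 mm wide (nose 72 mm wide, 52 mm high), top 244 mm above the work surface. Origin under the centre of the base, z up; it looks level along its own -x; y runs along its level red scan line
- scanner_window (a point): centre of the scanner's dark red window with the lit red scan line, in the front of the head, 64 mm from the stand's origin along the scanner's -x and 220 mm above the work surface. It reads codes held 50 to 160 mm in front of it
- tube_blue1: a sample tube just like the yellow one but with a blue cap, standing in the rack; origin at the centre of its foot, z towards the cap. A bystander
- tube_blue2: a sample tube just like the yellow one but with a blue cap, standing in the rack; origin at the centre of its foot, z towards the cap. A bystander
- tube_purple1: a sample tube just like the yellow one but with a purple cap, standing in the rack; origin at the centre of its foot, z towards the cap. A bystander
- tube_purple2: a sample tube just like the yellow one but with a purple cap, standing in the rack; origin at the centre of its foot, z towards the cap. A bystander
- tube_red: a sample tube just like the yellow one but with a red cap, standing in the rack; origin at the centre of its foot, z towards the cap. A bystander
- spray_bottle: white spray bottle, 52 mm in diameter, 148 mm tall, on the round steel tray to the left; origin under its centre. A bystander
- gallipot: small steel bowl, 68 mm across, 32 mm tall, on the steel tray; origin under its centre. A bystander
- swab_jar: glass jar of cotton balls with steel lid, 76 mm across, 97 mm tall, beyond the rack; origin under its centre. A bystander

How it is judged:
On the way:
1. the yellow-capped tube has been drawn up clear of the rack in the gripper (height (world z) of tube_yellow above 0.05 m and contact force between tube_yellow and rack below 0.05 N and contact force between the fingers and tube_yellow above 0.5 N), for 0.2 s.
At the end, for the whole second after the job is handed in: Tube held still in the gripper, off rack and scanner: code centre 50-160 mm before the window, within 25 mm of its centre sideways and in height, facing it within 25 deg; tube along the scan line within 20 deg. Other tubes within 15 mm, upright within 11 deg; bottle, bowl, jar within 30 mm (height (world z) of yellow_code above 0.15 m and x of yellow_code in the frame of scanner between -0.224 and -0.114 m and y of yellow_code in the frame of scanner between -0.025 and 0.025 m and z of yellow_code in the frame of scanner between 0.195 and 0.245 m and x of scanner_window in the frame of tube_yellow above 0.04 m and angle between the x axis of tube_yellow and the x axis of scanner, either way round below 0.44 rad and angle between the z axis of tube_yellow and the y axis of scanner, either way round below 0.35 rad and contact force between the fingers and tube_yellow above 0.5 N and contact force between tube_yellow and rack below 0.05 N and contact force between tube_yellow and scanner below 0.05 N and linear speed of tube_yellow below 0.03 m/s and angular speed of tube_yellow below 0.3 rad/s and angle between each of tube_blue1, tube_blue2, tube_purple1, tube_purple2, tube_red's own z axis and vertical below 0.2 rad and distance of each of tube_blue1, tube_blue2, tube_purple1, tube_purple2, tube_red from where it was at the start of the episode below 0.015 m and distance of each of spray_bottle, gallipot, swab_jar from where it was at the start of the episode below 0.03 m); the arm keeps its last pose, push and grip.
It fails at once if another tube pulled out, tipped or knocked over (angle between any of tube_blue1, tube_blue2, tube_purple1, tube_purple2, tube_red's own z axis and vertical above 0.35 rad or distance of any of tube_blue1, tube_blue2, tube_purple1, tube_purple2, tube_red from where it was at the start of the episode above 0.025 m).
It fails at once if the scanner bumped (contact force between scanner and anything else above 3 N).
It fails at once if spray bottle, bowl or jar shoved away (distance of any of spray_bottle, gallipot, swab_jar from where it was at the start of the episode above 0.04 m).
It also fails if it takes over 40 s, if anything falls off the work surface, if the arm or the gripper's body presses on something with over 40 N, if the wrist force passes 120 N, or if a joint passes its speed limit or range.

## Working session

There is one attempt and no reset: what is moved stays moved. The work goes in short steps, Python scripts to look and compute and a shell command to move; the robot and the scene stay as the last step left them, time stands still between calls to the robot, and variables do not carry over. Pictures are saved under pics/ and viewed, on a budget of 10 in all, crops included, one or two more only if the job needs it, and the job is handed in when it is done.

```bash
mkdir -p pics; cat > h.py <<'E'
from cell import *
import numpy as np, cv2
from scipy.spatial.transform import Rotation as R
def cam(n):
    g=get_image(n); g['R']=cv2.Rodrigues(np.array(g['rvec'],float))[0]; g['t']=np.array(g['tvec'],float).ravel(); g['K']=np.array(g['K'],float); return g
def save(g,f,box=None,s=1):
    p=g['pixels'][:,:,::-1]
    if box: p=p[box[1]:box[3],box[0]:box[2]]
    cv2.imwrite('pics/'+f,cv2.resize(p,None,fx=s,fy=s,interpolation=cv2.INTER_CUBIC))
def ray(g,u,v):
    d=g['R'].T@np.linalg.inv(g['K'])@np.array([u,v,1.]); return -g['R'].T@g['t'],d
def onz(g,u,v,z):
    o,d=ray(g,u,v); return o+d*(z-o[2])/d[2]
def cloud(g):
    v,u=np.mgrid[:420,:560]; P=np.stack([u,v,np.ones_like(u)],-1)@np.linalg.inv(g['K']).T*g['depth'][...,None]
    return (P-g['t'])@g['R']
def proj(g,p):
    q=g['K']@(g['R']@np.array(p)+g['t']); return q[:2]/q[2]
E
python3 - <<'E'
from h import *
print(read_state())
for n in('scene','top'):
    g=cam(n); save(g,n+'0.png'); np.savez('/tmp/'+n,**g); print(n,-g['R'].T@g['t'],g['R'][2],g['K'][0])
E
```

```text
{'t': 0.0, 'joints': array([-1.38651675,  0.59211437,  0.04828987,  1.60982603, -0.0333162 ,
        0.94268406, -0.03371088]), 'qd': array([-0.00099155, -0.00011094,  0.00215504, -0.00026308,  0.00126485,
       -0.00063228,  0.00015124]), 'joint_efforts': array([ 1.51594918e-05, -5.48694921e+01,  1.54646404e+00, -1.98117810e+01,
        9.46129934e-03,  8.74095946e-03,  4.37105584e-06]), 'tcp_pos': array([0.19856791, 0.69642195, 0.23014271]), 'tcp_rot': array([-1.00865072e-04,  1.38409767e-01,  9.90374422e-01, -1.10893805e-03]), 'ft_force': array([ 0.24155601, -0.12403921, -0.3793254 ]), 'wrist_torque': array([ 0.01771332, -0.02169567, -0.01449066]), 'gripper_width': 0.0854915006760883}
scene [ 0.94955647 -0.5311963   1.1093615 ] [-0.32506228  0.54113254 -0.77557081] [400.37251521   0.         276.47818947]
top [0.30231128 0.13065407 1.48853458] [ 0.18405342 -0.00284982 -0.98291211] [455.28649277   0.         275.17882383]
```

View pics/scene0.png

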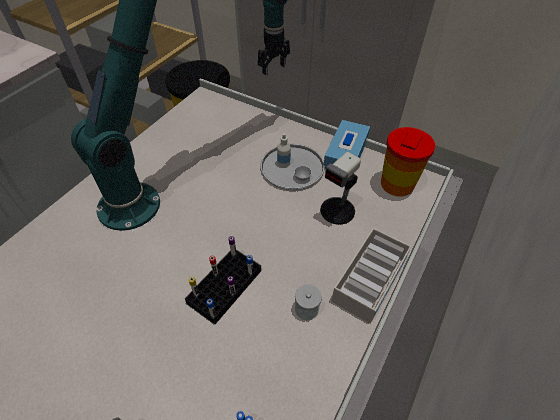

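View pics/top0.png

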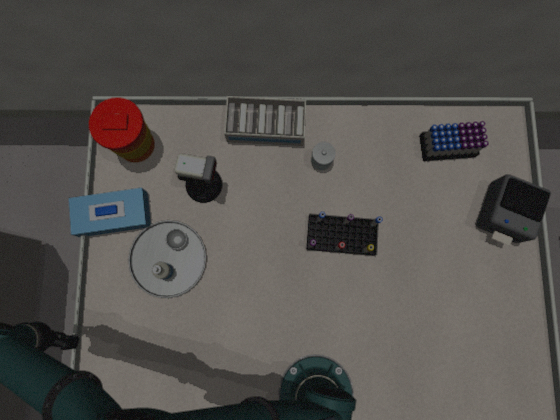

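The views show the yellow tube at the rack's near-right corner: scene (193,282), top (371,247). The scanner is at top (200,175), with its nose pointing right, about -y. Next I'll measure the cap, scanner and rack.

```bash
python3 - <<'E'
from h import *
G={n:dict(np.load('/tmp/%s.npz'%n)) for n in('scene','top')}
S={}
for n,g in G.items():
    hsv=cv2.cvtColor(g['pixels'],cv2.COLOR_RGB2HSV); P=cloud(g); g['P']=P
    for c,(a,b) in dict(yel=(18,35),red=(0,8),blue=(100,118),pur=(125,165)).items():
        m=((hsv[...,0]>=a)&(hsv[...,0]<=b)&(hsv[...,1]>100)&(hsv[...,2]>50)).astype(np.uint8)
        k,l,st,ce=cv2.connectedComponentsWithStats(m)
        for i in range(1,k):
            if st[i,4]<6 or st[i,4]>400: continue
            q=np.median(P[l==i],0)
            if not(.05<q[2]<.13 and .2<q[0]<.8 and -.35<q[1]<.3): continue
            top=q[2]; print(n,c,ce[i].round(1),st[i,4],'med',q.round(3),'maxz',P[l==i][:,2].max().round(3),'z.11',onz(g,*ce[i],.108).round(3))
    m=(P[...,2]>.19)&(P[...,2]<.26)&(P[...,0]>.4)&(P[...,0]<.85)&(P[...,1]>.3)&(P[...,1]<.6)&(g['depth']>0)
    q=P[m]; v,u=np.nonzero(m); print(n,'head',len(q),q.min(0),q.max(0),u.min(),u.max(),v.min(),v.max())
    rt=cv2.minAreaRect(q[q[:,2]>.225][:,:2].astype(np.float32)); print(cv2.boxPoints(rt).round(3).tolist())
    hs=(hsv[...,2]<40)&(P[...,2]>.002)&(P[...,2]<.02)&(P[...,0]>.4)&(P[...,0]<.85)&(P[...,1]>.25)&(P[...,1]<.6)
    (c,r)=cv2.minEnclosingCircle(P[hs][:,:2].astype(np.float32)); print('base',c,r,hs.sum())
    rk=(P[...,2]>.025)&(P[...,2]<.04)&(P[...,0]>.3)&(P[...,0]<.75)&(P[...,1]>-.25)&(P[...,1]<.25)&(hsv[...,2]<60)
    rt=cv2.minAreaRect(P[rk][:,:2].astype(np.float32)); print('rack',rt)
    bt=(P[...,2]>.1)&(P[...,2]<.16)&(P[...,0]>.2)&(P[...,0]<.6)&(P[...,1]>.4)&(P[...,1]<.7)
    print('bottle',np.median(P[bt],0))
save(G['scene'],'crop1.png',(160,220,270,330),7) ; save(G['scene'],'crop2.png',(310,140,370,230),6)
E
python3 -c "
import cv2,numpy as np
a=cv2.imread('pics/crop1.png');b=cv2.imread('pics/crop2.png')
a=cv2.resize(a,(500,500));b=cv2.resize(b,(300,450));c=np.zeros((500,800,3),np.uint8);c[:,:500]=a;c[:450,500:]=b
cv2.imwrite('pics/c.png',np.clip(c*1.6,0,255).astype(np.uint8))"
```

```text
scene yel [191.9 281.5] 45 med [ 0.45  -0.167  0.102] maxz 0.11 z.11 [ 0.451 -0.168  0.108]
scene red [212.2 260.4] 38 med [ 0.457 -0.081  0.103] maxz 1.109 z.11 [ 0.458 -0.082  0.108]
scene blue [249.2 260.1] 35 med [ 0.549 -0.023  0.103] maxz 0.112 z.11 [ 0.551 -0.025  0.108]
scene blue [209.9 303.6] 40 med [ 0.535 -0.195  0.104] maxz 0.112 z.11 [ 0.536 -0.197  0.108]
scene pur [228.8 278.2] 9 med [ 0.534 -0.109  0.108] maxz 0.114 z.11 [ 0.535 -0.106  0.108]
scene head 1419 [0.61880617 0.30012914 0.19001359] [0.84993304 0.59999993 0.24839771] 325 424 134 186
[[0.6039999723434448, 0.31700000166893005], [0.6800000071525574, 0.28200000524520874], [0.8140000104904175, 0.5709999799728394], [0.7379999756813049, 0.6060000061988831]]
base (0.6659519076347351, 0.36276498436927795) 0.0612623505294323 630
rack ((0.4961520731449127, -0.0908406674861908), (0.22484098374843597, 0.11573905497789383), 84.86532592773438)
bottle [0.38117564 0.47057404 0.12240919]
top yel [369.9 247.3] 29 med [ 0.443 -0.161  0.107] maxz 1.489 z.11 [ 0.443 -0.162  0.108]
top red [341.7 244.4] 19 med [ 0.455 -0.076  0.108] maxz 0.114 z.11 [ 0.451 -0.076  0.108]
top blue [320.7 215.8] 12 med [ 0.539 -0.012  0.105] maxz 0.114 z.11 [ 0.539 -0.013  0.108]
top blue [377.2 219.7] 11 med [ 0.526 -0.186  0.108] maxz 1.489 z.11 [ 0.528 -0.187  0.108]
top head 1996 [0.61713442 0.30011108 0.19122082] [0.84988562 0.59975351 0.25372361] 113 216 106 183
[[0.5979999899864197, 0.32199999690055847], [0.6759999990463257, 0.28200000524520874], [0.8330000042915344, 0.5910000205039978], [0.7549999952316284, 0.6309999823570251]]
base (0.5790528655052185, 0.485249787569046) 0.2046690285205841 504
rack ((0.5830991268157959, -0.09613482654094696), (0.22304821014404297, 0.2937004864215851), 85.78506469726562)
bottle [0.37374108 0.47100265 0.1311293 ]
```

View pics/c.png

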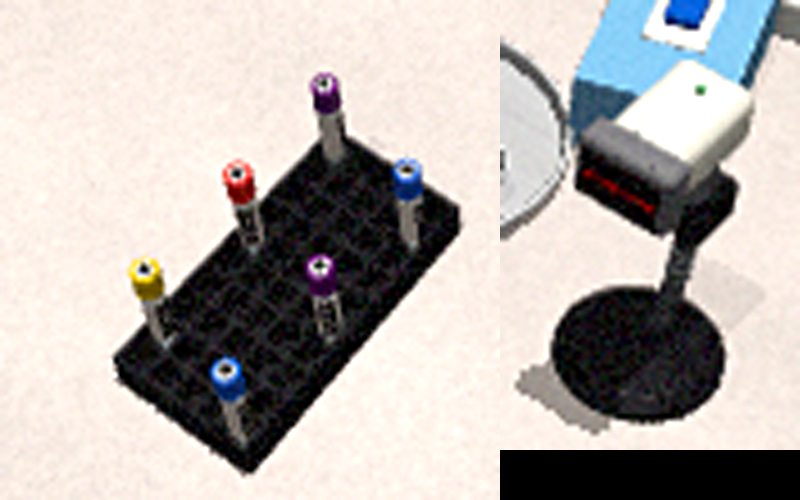

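The crops show the yellow tube upright in its corner cell and the scanner window's red line. The base radius (61 mm) and rack size match the given sizes. Next I'll get the scanner heading from the red line, and choose the grasp.

```bash
python3 - <<'E'
from h import *
G={n:dict(np.load('/tmp/%s.npz'%n)) for n in('scene','top')}
for n,g in G.items():
    P=cloud(g)
    m=(P[...,2]>.23)&(P[...,2]<.26)&(P[...,0]>.5)&(P[...,0]<.85)&(P[...,1]>.2)&(P[...,1]<.48)
    rt=cv2.minAreaRect(P[m][:,:2].astype(np.float32)); print(n,m.sum(),rt,cv2.boxPoints(rt).round(3).tolist())
g=G['scene'];P=cloud(g);p=g['pixels'].astype(int)
m=(p[...,0]>1.8*p[...,1])&(p[...,0]>60);m[:165]=0;m[195:]=0;m[:,:320]=0;m[:,360:]=0
v,u=np.nonzero(m);Q=P[m];Q=Q[np.abs(Q[:,2]-.22)<.02];print(len(Q),len(u),Q.mean(0),u.min(),u.max())
L=np.array([onz(g,a,b,.22) for a,b in zip(u,v)]); 
vx,vy,x0,y0=cv2.fitLine(L[:,:2].astype(np.float32),cv2.DIST_HUBER,0,.001,.001).ravel();print('line',vx,vy,x0,y0,L.min(0),L.max(0),L.mean(0))
gp=G['top'];hs=(gp['pixels'].max(-1)<45);P=cloud(gp)
hs&=(P[...,2]<.03)&(P[...,0]>.55)&(P[...,0]<.8)&(P[...,1]>.25)&(P[...,1]<.47);print('topbase',cv2.minEnclosingCircle(P[hs][:,:2].astype(np.float32)))
print(R.from_quat(read_state()['tcp_rot'],scalar_first=True).as_matrix().round(3))
E
```

```text
scene 541 ((0.66440349817276, 0.3552749752998352), (0.11182047426700592, 0.07263318449258804), 77.24779510498047) [[0.6169999837875366, 0.3089999854564667], [0.6869999766349792, 0.2930000126361847], [0.7120000123977661, 0.4020000100135803], [0.640999972820282, 0.4180000126361847]]
top 836 ((0.6612158417701721, 0.356420636177063), (0.11063721776008606, 0.07254991680383682), 79.84920501708984) [[0.6159999966621399, 0.30799999833106995], [0.6869999766349792, 0.29600000381469727], [0.7070000171661377, 0.40400001406669617], [0.6349999904632568, 0.4169999957084656]]
6 6 [0.6553611  0.30347913 0.21872822] 327 339
line 0.98560995 -0.16903552 0.6557844 0.3022881 [0.6303627  0.29815654 0.22      ] [0.67535456 0.3064135  0.22      ] [0.65578443 0.30228809 0.22      ]
topbase ((0.661670446395874, 0.3651488721370697), 0.06065646559000015)
[[-0.962  0.274 -0.   ]
 [ 0.274  0.962 -0.002]
 [-0.    -0.002 -1.   ]]
```

```bash
cat >> h.py <<'E'
def go(pos,zdir,xaz=None,xdir=None):
    """print row numbers to reach TCP pos, tool z zdir, tool x near xdir"""
    s=read_state(); T=R.from_quat(s['tcp_rot'],scalar_first=True); M=T.as_matrix()
    z=np.array(zdir,float); z/=np.linalg.norm(z); x=np.array(xdir,float); x-=z*(x@z); x/=np.linalg.norm(x)
    N=R.from_matrix(np.stack([x,np.cross(z,x),z],1))
    print('t',s['t'],'pos',s['tcp_pos'].round(3),'q',s['joints'].round(2),'w',round(s['gripper_width'],4),'F',s['ft_force'].round(1))
    print('shift',(M.T@(np.array(pos)-s['tcp_pos'])/.2).round(3),'turn',((T.inv()*N).as_rotvec()/np.radians(60)).round(3))
E
python3 -m jog '[[-0.7,-0.82,-0.35,0,0,0.5,1],[-0.7,-0.82,-0.35,0,0,0.5,1],[-0.7,-0.82,-0.35,0,0,0.5,1],[-0.7,-0.82,-0.35,0,0,0.5,1],[-0.7,-0.82,-0.35,0,0,0.5,1]]' 40
python3 - <<'E'
from h import *
go((.41,.33,.30),(0,0,-1),xdir=(-.5,.87,0))
E
```

```text
t: 0.72
tcp_pos: [0.2911, 0.4978, 0.3023]
tcp_rot: [0.001, 0.393, 0.92, 0.0]
ft_force: [1.1, 0.1, -0.7]
gripper_width: 0.0854
t 0.725 pos [0.291 0.498 0.302] q [-1.29  0.33  0.22  1.88 -0.09  0.94 -0.27] w 0.0854 F [ 1.1  0.1 -0.7]
shift [-1.017 -0.15   0.013] turn [0.001 0.001 0.231]
```

```bash

python3 -m jog '[[-0.98,-0.15,0.013,0,0,0.5,1],[-0.98,-0.15,0.013,0,0,0.5,1],[-0.98,-0.15,0.013,0,0,0.5,1],[-0.98,-0.15,0.013,0,0,0.5,1],[-0.98,-0.15,0.013,0,0,0.5,1]]'
python3 - <<'E'
from h import *
go((.46,.14,.28),(0,0,-1),xdir=(.3,.95,0))
E
```

```text
t: 1.35
tcp_pos: [0.4031, 0.3401, 0.2983]
tcp_rot: [-0.0, 0.615, 0.789, -0.0]
ft_force: [-0.6, -0.4, -0.2]
gripper_width: 0.0851
t 1.35 pos [0.403 0.34  0.298] q [-1.1   0.28  0.39  1.99 -0.14  0.9  -0.39] w 0.0851 F [-0.6 -0.4 -0.2]
shift [-1.04   0.032  0.091] turn [-0.001 -0.     0.527]
```

```bash

python3 -m jog '[[-1,0.03,0.09,0,0,0.5,1],[-1,0.03,0.09,0,0,0.5,1],[-1,0.03,0.09,0,0,0.5,1],[-1,0.03,0.09,0,0,0.5,1],[-1,0.03,0.09,0,0,0.5,1]]'
python3 - <<'E'
from h import *
go((.45,-.03,.25),(0,0,-1),xdir=(.3,.95,0))
E
```

```text
t: 1.98
tcp_pos: [0.4577, 0.1487, 0.2805]
tcp_rot: [-0.0, 0.797, 0.603, 0.0]
ft_force: [0.1, 0.5, 0.8]
gripper_width: 0.0854
t 1.975 pos [0.458 0.149 0.281] q [-0.88  0.25  0.58  2.11 -0.18  0.83 -0.47] w 0.0854 F [0.1 0.5 0.8]
shift [-0.87   0.206  0.152] turn [-0.001 -0.     0.029]
```

```bash

python3 -m jog '[[-0.87,0.2,0.15,0,0,0,1],[-0.87,0.2,0.15,0,0,0,1],[-0.87,0.2,0.15,0,0,0,1],[-0.87,0.2,0.15,0,0,0,1]]'
python3 - <<'E'
from h import *
go((.446,-.164,.2),(0,0,-1),xdir=(.3,.95,0))
E
```

```text
t: 2.48
tcp_pos: [0.4483, -0.0327, 0.2504]
tcp_rot: [-0.0, 0.799, 0.601, -0.0]
ft_force: [0.2, 0.2, 0.1]
gripper_width: 0.0854
t 2.475 pos [ 0.448 -0.033  0.25 ] q [-0.55  0.26  0.64  2.21 -0.22  0.74 -0.05] w 0.0854 F [0.2 0.2 0.1]
shift [-0.634  0.171  0.252] turn [-0.001  0.001  0.024]
```

```bash

python3 -m jog '[[-0.634,0.171,0.25,0,0,0,1],[-0.634,0.171,0.25,0,0,0,1],[-0.634,0.171,0.25,0,0,0,1],[-0.634,0.171,0.25,0,0,0,1],[-0.634,0.171,0.25,0,0,0,1]]'
python3 - <<'E'
from h import *
go((.446,-.164,.082),(0,0,-1),xdir=(.3,.95,0))
g=cam('scene'); save(g,'d1.png',(120,180,280,330),5)
print(proj(g,(.446,-.164,.1)), proj(g,read_state()['tcp_pos']))
E
```

```text
t: 3.1
tcp_pos: [0.4481, -0.1597, 0.2007]
tcp_rot: [-0.0, 0.797, 0.605, 0.001]
ft_force: [-0.2, 0.1, 0.2]
gripper_width: 0.0857
t 3.1 pos [ 0.448 -0.16   0.201] q [-0.21  0.38  0.59  2.2  -0.35  0.65  0.36] w 0.0857 F [-0.2  0.1  0.2]
shift [-0.024 -0.004  0.594] turn [-0.    -0.001  0.032]
[191.87558213 280.98735366] [187.13606816 261.22141868]
```

View pics/d1.png

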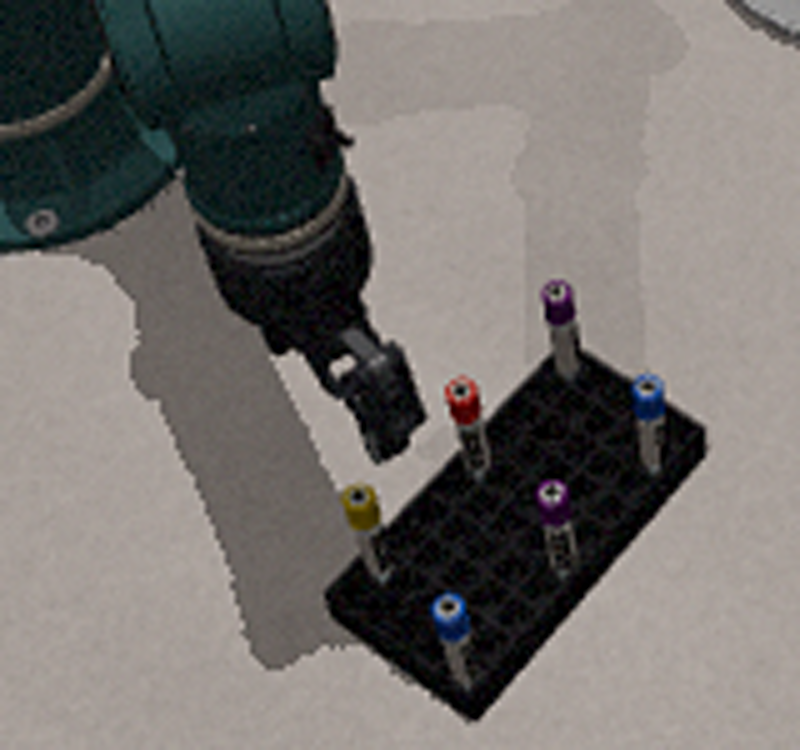

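The gripper's near finger (crop 385,455) stands above and inboard of the yellow cap (360,505), as computed. Descending and closing.

```bash

python3 -m jog '[[-0.022,-0.004,0.2,0,0,0,1],[-0.022,-0.004,0.4,0,0,0,1],[-0.022,-0.004,0.5,0,0,0,1],[-0.022,-0.004,0.594,0,0,0,1],[-0.022,-0.004,0.594,0,0,0,1],[-0.022,-0.004,0.594,0,0,0,1]]'
python3 -m jog '[[0,0,0,0,0,0,-0.3],[0,0,0,0,0,0,-1],[0,0,0,0,0,0,-1],[0,0,0,0,0,0,-1],[0,0,0,0,0,0,-1],[0,0,0,0,0,0,-1],[0,0,0,0,0,0,-1]]' 40
python3 - <<'E'
from h import *
go((.446,-.164,.28),(0,0,-1),xdir=(.3,.95,0))
E
```

```text
t: 3.9
tcp_pos: [0.4455, -0.1659, 0.0826]
tcp_rot: [0.0, 0.798, 0.603, 0.001]
ft_force: [-0.1, -0.2, 0.2]
gripper_width: 0.0853
t: 4.78
tcp_pos: [0.4442, -0.1666, 0.0821]
tcp_rot: [-0.0, 0.798, 0.602, -0.0]
ft_force: [-1.8, 1.4, 5.3]
gripper_width: 0.0173
t 4.775 pos [ 0.444 -0.167  0.082] q [-0.01  0.57  0.37  2.28 -0.56  0.37  0.56] w 0.0173 F [-1.8  1.4  5.3]
shift [ 0.016  0.004 -0.989] turn [-0.001 -0.     0.026]
```

```bash

python3 -m jog '[[0,0,-0.2,0,0,0,-1],[0,0,-0.4,0,0,0,-1],[0,0,-0.7,0,0,0,-1],[0,0,-1,0,0,0,-1],[0,0,-1,0,0,0,-1],[0,0,-1,0,0,0,-1],[0,0,-1,0,0,0,-1]]'
python3 - <<'E'
from h import *
go((.6,-.26,.42),(0,0,-1),xdir=(.3,.95,0))
g=cam('scene'); p=proj(g,read_state()['tcp_pos']).astype(int); print(p)
save(g,'e1.png',(p[0]-60,p[1]-50,p[0]+60,p[1]+60),6)
E
```

```text
t: 5.65
tcp_pos: [0.4435, -0.1661, 0.2804]
tcp_rot: [-0.001, 0.798, 0.602, -0.001]
ft_force: [-0.3, -0.0, 0.2]
gripper_width: 0.0172
t 5.65 pos [ 0.444 -0.166  0.28 ] q [-0.33  0.26  0.72  2.13 -0.23  0.84  0.26] w 0.0172 F [-0.3 -0.   0.2]
shift [-0.237  0.879 -0.701] turn [-0.003  0.     0.027]
[178 245]
```

View pics/e1.png

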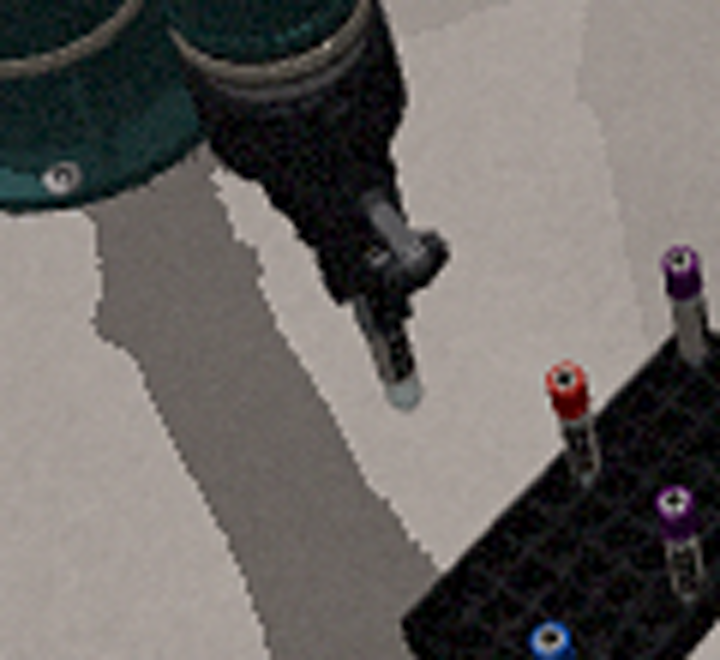

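The tube is held and clear of the rack, with foot at crop (403,395). The bars sit right of centre on its visible side, so the code azimuth is about -10°. Now I'll yaw about +90° while moving left, then tilt.

```bash

python3 -m jog '[[0.7,0,-0.5,0,0,-0.15,-1],[0.7,0,-0.5,0,0,-0.35,-1],[0.7,0,-0.5,0,0,-0.55,-1],[0.7,0,-0.5,0,0,-0.75,-1],[0.7,0,-0.5,0,0,-0.95,-1],[0.7,0,-0.5,0,0,-0.95,-1],[0.7,0,-0.5,0,0,-0.95,-1]]'
python3 - <<'E'
from h import *
s=np.array([.186,.983,0]);z=np.array([0,0,1.]);f=np.array([.983,-.186,0])
a=np.radians(174.2)
go((.5,.08,.38),(0,0,-1),xdir=np.cos(a)*f+np.sin(a)*s)
E
```

```text
t: 6.58
tcp_pos: [0.4825, -0.0322, 0.3807]
tcp_rot: [-0.001, 0.415, 0.91, -0.001]
ft_force: [-0.7, -0.0, -0.4]
gripper_width: 0.0177
t 6.575 pos [ 0.483 -0.032  0.381] q [-0.51  0.13  0.54  1.97 -0.07  1.07  0.78] w 0.0177 F [-0.7 -0.  -0.4]
shift [0.366 0.434 0.003] turn [-0.002 -0.002 -0.541]
```

```bash

python3 -m jog '[[0.1,0.1,0,0,0,-0.15,-1],[0.2,0.2,0,0,0,-0.35,-1],[0.3,0.3,0,0,0,-0.5,-1],[0.3,0.3,0,0,0,-0.54,-1],[0.3,0.3,0,0,0,-0.54,-1]]'
python3 - <<'E'
from h import *
s=np.array([.186,.983,0]);z=np.array([0,0,1.]);f=np.array([.983,-.186,0])
a=np.radians(174.2)
go((.5,.08,.38),f,xdir=np.cos(a)*z+np.sin(a)*s)
go((.5,.08,.38),f-z,xdir=np.cos(a)*(z+f)/2**.5+np.sin(a)*s)
E
```

```text
t: 7.2
tcp_pos: [0.4886, 0.0527, 0.3811]
tcp_rot: [-0.001, 0.144, 0.99, -0.0]
ft_force: [0.6, 0.4, -0.3]
gripper_width: 0.0176
t 7.2 pos [0.489 0.053 0.381] q [-0.57  0.13  0.42  1.95 -0.06  1.07  1.16] w 0.0176 F [ 0.6  0.4 -0.3]
shift [-0.015  0.147  0.006] turn [-0.154 -1.493 -0.   ]
t 7.2 pos [0.489 0.053 0.381] q [-0.57  0.13  0.42  1.95 -0.06  1.07  1.16] w 0.0176 F [ 0.6  0.4 -0.3]
shift [-0.015  0.147  0.006] turn [-0.077 -0.747 -0.001]
```

```bash

python3 -m jog '[[-0.1,0,0,-0.02,-0.17,0,-1],[-0.2,0.05,0,-0.035,-0.34,0,-1],[-0.3,0.05,0,-0.05,-0.5,0,-1],[-0.35,0.05,0,-0.07,-0.66,0,-1],[-0.35,0.05,0,-0.077,-0.747,0,-1],[-0.35,0.05,0,-0.077,-0.747,0,-1]]'
python3 - <<'E'
from h import *
s=np.array([.186,.983,0]);z=np.array([0,0,1.]);f=np.array([.983,-.186,0])
a=np.radians(174.2)
go((.57,.09,.36),f,xdir=np.cos(a)*z+np.sin(a)*s)
E
```

```text
t: 7.95
tcp_pos: [0.5587, 0.0396, 0.3816]
tcp_rot: [0.379, 0.136, 0.915, -0.018]
ft_force: [0.7, 0.4, 0.9]
gripper_width: 0.017
t 7.95 pos [0.559 0.04  0.382] q [-0.75  0.01  0.39  2.31  1.27  0.39 -0.19] w 0.017 F [0.7 0.4 0.9]
shift [0.097 0.25  0.082] turn [-0.083 -0.752 -0.001]
```

```bash

python3 -m jog '[[0.1,0.1,0.15,-0.02,-0.15,0,-1],[0.1,0.2,0.2,-0.035,-0.3,0,-1],[0.1,0.25,0.25,-0.05,-0.45,0,-1],[0.1,0.25,0.25,-0.07,-0.6,0,-1],[0.1,0.25,0.25,-0.083,-0.752,0,-1],[0.1,0.25,0.25,-0.083,-0.752,0,-1],[0.1,0.25,0.25,-0.083,-0.752,0,-1]]'
python3 - <<'E'
from h import *
s=np.array([.186,.983,0]);z=np.array([0,0,1.]);f=np.array([.983,-.186,0])
a=np.radians(174.2)
go((.607,.10,.22),f,xdir=np.cos(a)*z+np.sin(a)*s)
for n in('scene','top'):
    g=cam(n); p=proj(g,read_state()['tcp_pos']).astype(int); print(p,proj(g,read_state()['tcp_pos']+.025*f))
    save(g,n+'f.png',(p[0]-50,p[1]-50,p[0]+50,p[1]+50),4)
import os
cv2.imwrite('pics/f.png',np.clip(np.hstack([cv2.imread('pics/scenef.png'),cv2.imread('pics/topf.png')])*1.5,0,255))
E
```

```text
t: 8.82
tcp_pos: [0.6018, 0.1076, 0.2937]
tcp_rot: [0.572, 0.05, 0.813, -0.095]
ft_force: [0.5, 0.2, -1.9]
gripper_width: 0.0171
t 8.825 pos [0.602 0.108 0.294] q [-0.24  0.5  -0.5   2.49  2.16  1.3  -1.15] w 0.0171 F [ 0.5  0.2 -1.9]
shift [0.338 0.004 0.152] turn [-0.036 -0.319  0.187]
[287 196] [294.91535777 200.79318277]
[282 181] [284.23032581 173.07749857][ WARN:0@10.006] global loadsave.cpp:1063 imwrite_ Unsupported depth image for selected encoder is fallbacked to CV_8U.
```

View pics/f.png

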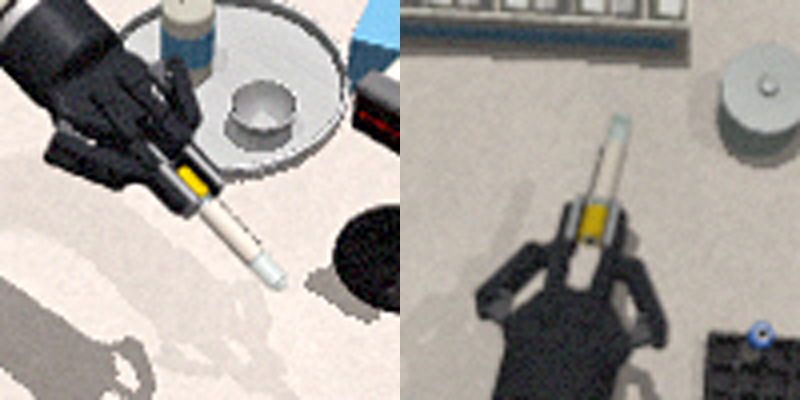

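Top view: the tube points out along the scan line, with a sliver of bars on the scanner side (606,160). In the scene view the bars are just visible on the far edge (260,243), so the roll is close. About 22° of turn remains because q4 is near its limit. The final spot lies farther out, so I'll move toward it.

```bash

python3 - <<'E'
from h import *
s=np.array([.186,.983,0]);z=np.array([0,0,1.]);f=np.array([.983,-.186,0])
a=np.radians(174.2)
go((.625,.165,.225),f,xdir=np.cos(a)*z+np.sin(a)*s)
E
```

```text
t 8.925 pos [0.601 0.107 0.29 ] q [-0.23  0.5  -0.51  2.49  2.16  1.3  -1.15] w 0.017 F [-0.6  0.7  0.1]
shift [0.254 0.334 0.157] turn [-0.035 -0.329  0.184]
```

```bash

python3 -m jog '[[0.06,0.1,0.1,0,0,0,-1],[0.15,0.2,0.15,-0.01,-0.1,0.06,-1],[0.25,0.33,0.16,-0.02,-0.2,0.12,-1],[0.25,0.33,0.16,-0.035,-0.33,0.184,-1],[0.25,0.33,0.16,-0.035,-0.33,0.184,-1],[0.25,0.33,0.16,-0.035,-0.33,0.184,-1]]'
python3 - <<'E'
from h import *
s=np.array([.186,.983,0]);z=np.array([0,0,1.]);f=np.array([.983,-.186,0])
a=np.radians(174.2)
go((.607,.19,.22),f,xdir=np.cos(a)*z+np.sin(a)*s)
E
```

```text
t: 9.68
tcp_pos: [0.6268, 0.1627, 0.232]
tcp_rot: [0.711, 0.099, 0.696, -0.033]
ft_force: [-0.1, -0.2, 0.1]
gripper_width: 0.017
t 9.675 pos [0.627 0.163 0.232] q [-0.4   0.93 -0.42  2.44  2.28  1.96 -1.59] w 0.017 F [-0.1 -0.2  0.1]
shift [ 0.069  0.109 -0.124] turn [0.    0.012 0.007]
```

```bash

python3 -m jog '[[0,0,0,0,0,0.17,-1],[0,0,0,0,0,0.34,-1],[0,0,0,0,0,0.51,-1],[0,0,0,0,0,0.68,-1],[0,0,0,0,0,0.85,-1],[0,0,0,0,0,1,-1],[0,0,0,0,0,1,-1]]'
cat > look.py <<'E'
from h import *
import sys
s=np.array([.186,.983,0]);z=np.array([0,0,1.]);f=np.array([.983,-.186,0])
st=read_state();M=R.from_quat(st['tcp_rot'],scalar_first=True).as_matrix();F=M[:,2];p0=st['tcp_pos'];print(p0.round(3),M.round(3).tolist(),st['joints'].round(2))
ims=[]
for n in('top','scene'):
    g=cam(n); C=-g['R'].T@g['t']; mid=p0+.025*F; v=C-mid; v-=F*(v@F); v/=np.linalg.norm(v); w=np.cross(F,v)
    # rectified strip: axial x 76 mm from TCP, across +-15 mm
    A=np.arange(-.04,.09,.0005); B=np.arange(-.016,.016,.0005)
    UV=np.array([[proj(g,p0+F*a+w*b) for a in A] for b in B]).astype(np.float32)
    im=cv2.remap(g['pixels'],UV[...,0],UV[...,1],cv2.INTER_CUBIC); ims.append(cv2.resize(im,None,fx=3,fy=3))
    print(n,'w',w.round(2),'view elev from s',np.degrees(np.arctan2(v@z,v@s)).round(1))
    gr=im.astype(float).mean(-1); i=[k for k,a in enumerate(A) if .01<a<.04]
    print('profile(2mm)',[(int(1000*b),int(x)) for b,x in zip(B,gr[:,i].mean(1))][::2])
cv2.imwrite('pics/'+sys.argv[1],np.vstack(ims)[:,:,::-1])
E
python3 look.py g.png
```

```text
t: 10.55
tcp_pos: [0.6269, 0.1623, 0.2334]
tcp_rot: [0.633, 0.433, 0.552, 0.327]
ft_force: [-0.4, -0.2, 0.0]
gripper_width: 0.0173
[0.627 0.162 0.233] [[0.176, 0.065, 0.982], [0.892, 0.41, -0.188], [-0.415, 0.91, 0.014]] [-0.27  0.97 -0.58  2.44  2.33  2.05 -2.52]
top w [-0.19 -0.98 -0.07] view elev from s 94.2
profile(2mm) [(-16, 95), (-15, 93), (-13, 92), (-12, 88), (-11, 81), (-10, 70), (-9, 59), (-8, 52), (-7, 50), (-6, 51), (-5, 55), (-4, 60), (-3, 65), (-2, 69), (-1, 72), (0, 74), (0, 75), (1, 73), (2, 69), (3, 64), (4, 60), (5, 57), (6, 56), (7, 55), (8, 55), (9, 55), (10, 54), (11, 51), (12, 49), (13, 47), (14, 46), (15, 44)]
scene w [-0.14 -0.8  -0.58] view elev from s 125.5
profile(2mm) [(-16, 161), (-15, 161), (-13, 162), (-12, 164), (-11, 156), (-10, 132), (-9, 98), (-8, 71), (-7, 60), (-6, 63), (-5, 80), (-4, 111), (-3, 146), (-2, 169), (-1, 173), (0, 166), (0, 157), (1, 149), (2, 139), (3, 126), (4, 107), (5, 87), (6, 76), (7, 84), (8, 107), (9, 132), (10, 149), (11, 154), (12, 154), (13, 154), (14, 154), (15, 153)]
```

View pics/g.png

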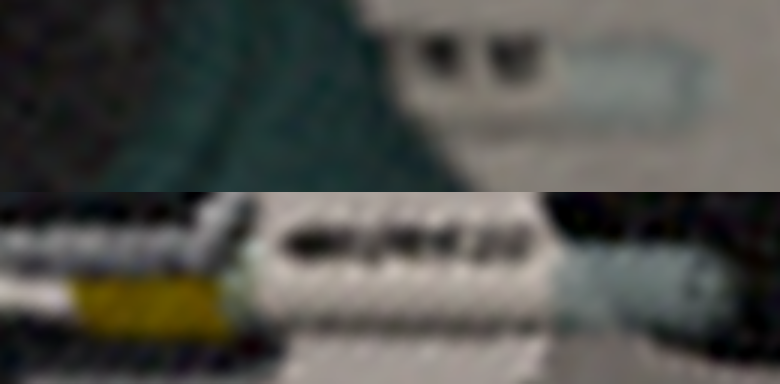

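The bars now show clearly on the scene strip (285-535, y 228-265). The code elevation comes to 67° from scene and 51° from top, against 60° expected, so roll is within ±9° and needs no correction. The code sits 27-28 mm beyond the TCP. I'll undo the roll, then move to the final pose.

```bash

python3 -m jog '[[0,0,0,0,0,-0.17,-1],[0,0,0,0,0,-0.34,-1],[0,0,0,0,0,-0.51,-1],[0,0,0,0,0,-0.68,-1],[0,0,0,0,0,-0.85,-1],[0,0,0,0,0,-1,-1],[0,0,0,0,0,-1,-1]]'
python3 - <<'E'
from h import *
s=np.array([.186,.983,0]);z=np.array([0,0,1.]);f=np.array([.983,-.186,0])
a=np.radians(174.2)
go((.609,.199,.22),f,xdir=np.cos(a)*z+np.sin(a)*s)
E
```

```text
t: 11.52
tcp_pos: [0.6265, 0.1637, 0.2314]
tcp_rot: [0.711, 0.099, 0.696, -0.032]
ft_force: [0.6, -0.8, -0.8]
gripper_width: 0.0173
t 11.525 pos [0.626 0.164 0.231] q [-0.49  0.91 -0.29  2.45  2.26  1.88 -1.67] w 0.0173 F [ 0.6 -0.8 -0.8]
shift [ 0.07   0.151 -0.119] turn [0.001 0.012 0.004]
```

```bash

python3 -m jog '[[0.02,0.05,-0.04,0,0,0,-1],[0.05,0.1,-0.08,0,0.01,0,-1],[0.07,0.15,-0.12,0,0.012,0,-1],[0.07,0.15,-0.12,0,0.012,0,-1],[0.07,0.15,-0.12,0,0.012,0,-1]]'
python3 look.py i.png
python3 - <<'E'
from h import *
s=np.array([.186,.983,0]);z=np.array([0,0,1.]);f=np.array([.983,-.186,0])
a=np.radians(174.2)
go((.607,.199,.22),f,xdir=np.cos(a)*z+np.sin(a)*s)
st=read_state();F=R.from_quat(st['tcp_rot'],scalar_first=True).as_matrix()[:,2]
c=st['tcp_pos']+.0275*F+.0083*s-np.array([.664,.364,0]); print('code in scanner',-c@-s,c@f,c[2],'tool z.f',F@f)
g=cam('scene'); save(g,'j.png',(200,110,400,260),4)
print(proj(g,st['tcp_pos']))
E
```

```text
t: 12.15
tcp_pos: [0.6088, 0.1982, 0.2189]
tcp_rot: [0.706, 0.1, 0.701, -0.032]
ft_force: [0.0, -0.4, 0.3]
gripper_width: 0.0176
[0.609 0.198 0.219] [[0.016, 0.185, 0.983], [0.095, 0.978, -0.186], [-0.995, 0.096, -0.001]] [-0.55  0.94 -0.34  2.43  2.17  1.9  -1.67]
top w [-0.18 -0.98 -0.1 ] view elev from s 95.5
profile(2mm) [(-16, 118), (-15, 119), (-13, 119), (-12, 119), (-11, 117), (-10, 112), (-9, 107), (-8, 100), (-7, 96), (-6, 97), (-5, 103), (-4, 113), (-3, 122), (-2, 127), (-1, 129), (0, 129), (0, 128), (1, 126), (2, 123), (3, 118), (4, 111), (5, 104), (6, 99), (7, 96), (8, 97), (9, 103), (10, 110), (11, 116), (12, 119), (13, 120), (14, 120), (15, 119)]
scene w [-0.15 -0.79 -0.59] view elev from s 126.3
profile(2mm) [(-16, 155), (-15, 155), (-13, 154), (-12, 154), (-11, 156), (-10, 160), (-9, 160), (-8, 151), (-7, 132), (-6, 120), (-5, 127), (-4, 148), (-3, 166), (-2, 172), (-1, 171), (0, 169), (0, 165), (1, 160), (2, 153), (3, 146), (4, 138), (5, 128), (6, 112), (7, 91), (8, 74), (9, 77), (10, 102), (11, 134), (12, 156), (13, 162), (14, 160), (15, 158)]
t 12.25 pos [0.609 0.198 0.219] q [-0.55  0.94 -0.34  2.43  2.17  1.9  -1.67] w 0.0175 F [ 0.1 -0.6  0.5]
shift [-0.004  0.005 -0.011] turn [-0.    -0.001  0.005]
code in scanner -0.16543656284822916 0.00433087625385669 0.21902565171340518 tool z.f 1.0004418037302933
[304.32842208 193.92385232]
```

View pics/j.png

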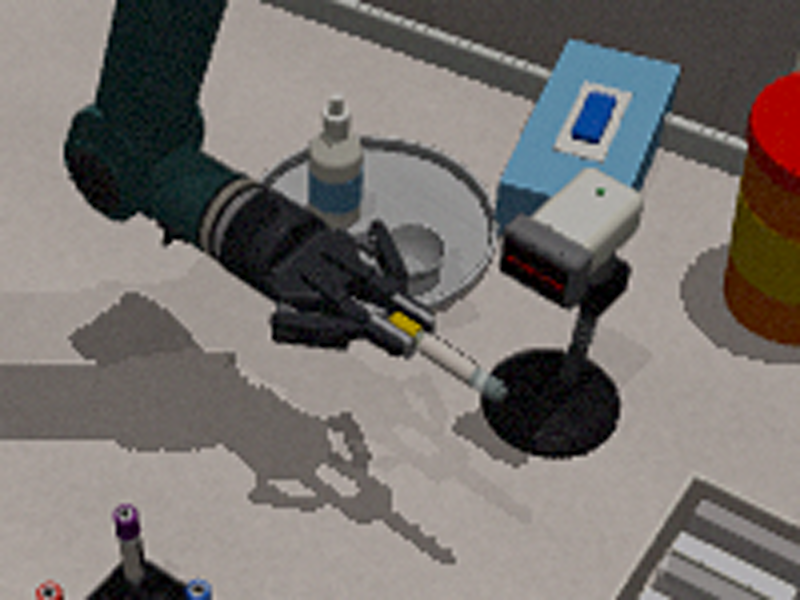

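The scene shows the tube level in front of the scanner, clear of everything. The scanner-frame code estimate is (-0.165, 0.004, 0.219). Next I'll recheck the roll numerically from the saved strips, using the tube foot's silhouette as the centre reference.

```bash
python3 - <<'E'
import cv2,numpy as np
for n in('g.png','i.png'):
    im=cv2.imread('pics/'+n).astype(float).mean(-1)
    for k,nm in ((0,'top'),(1,'scene')):
        s=im[k*192:(k+1)*192]
        for lab,(a,b) in dict(bars=(.03,.047),gap=(.0505,.0525),tail=(.056,.070)).items():
            c0,c1=int((a+.04)/.0005*3),int((b+.04)/.0005*3)
            print(n,nm,lab,[int(x) for x in s[:,c0:c1].mean(1)[::6]])
E
python3 -c "
import cv2;a=cv2.imread('pics/i.png');cv2.imwrite('pics/i2.png',a)"
```

```text
g.png top bars [125, 125, 124, 121, 115, 100, 82, 66, 57, 56, 62, 71, 82, 94, 106, 115, 121, 121, 116, 108, 100, 94, 92, 93, 98, 101, 102, 98, 93, 88, 83, 78]
g.png top gap [127, 126, 125, 122, 118, 112, 107, 105, 107, 111, 116, 118, 120, 123, 126, 128, 127, 123, 117, 110, 106, 103, 103, 107, 113, 119, 123, 125, 126, 126, 126, 125]
g.png top tail [123, 123, 123, 122, 119, 115, 112, 109, 109, 112, 116, 121, 124, 126, 126, 125, 123, 119, 115, 111, 108, 107, 108, 111, 115, 119, 121, 121, 119, 119, 119, 120]
g.png scene bars [162, 164, 167, 170, 165, 144, 114, 91, 81, 81, 89, 110, 140, 164, 172, 168, 160, 152, 142, 130, 114, 94, 80, 81, 101, 128, 147, 155, 156, 155, 154, 152]
g.png scene gap [42, 32, 34, 50, 68, 87, 105, 122, 139, 157, 169, 172, 168, 161, 154, 150, 147, 140, 129, 119, 108, 94, 86, 90, 106, 120, 121, 112, 105, 107, 109, 107]
g.png scene tail [11, 10, 11, 11, 10, 8, 6, 12, 35, 69, 98, 113, 115, 114, 112, 109, 106, 102, 99, 96, 89, 80, 74, 75, 83, 93, 100, 104, 105, 104, 103, 102]
i.png top bars [119, 119, 120, 119, 118, 115, 110, 103, 97, 94, 99, 109, 119, 126, 128, 129, 1
[... 238 characters left out ...]
 121, 121]
i.png top tail [120, 120, 121, 122, 121, 120, 118, 114, 111, 107, 106, 108, 111, 115, 118, 121, 122, 121, 119, 116, 113, 109, 106, 105, 105, 108, 111, 116, 119, 121, 121, 121]
i.png scene bars [158, 158, 157, 156, 156, 159, 162, 156, 137, 120, 120, 139, 161, 171, 172, 170, 167, 162, 156, 148, 141, 132, 119, 99, 79, 72, 89, 119, 147, 160, 161, 159]
i.png scene gap [156, 155, 155, 155, 156, 159, 161, 157, 144, 126, 114, 114, 126, 139, 145, 144, 141, 137, 132, 126, 122, 114, 101, 85, 75, 78, 98, 127, 151, 162, 163, 161]
i.png scene tail [110, 106, 100, 94, 91, 90, 90, 90, 89, 90, 94, 107, 122, 132, 133, 133, 132, 131, 129, 126, 123, 118, 112, 104, 97, 93, 95, 104, 116, 126, 133, 139]
```

View pics/i.png

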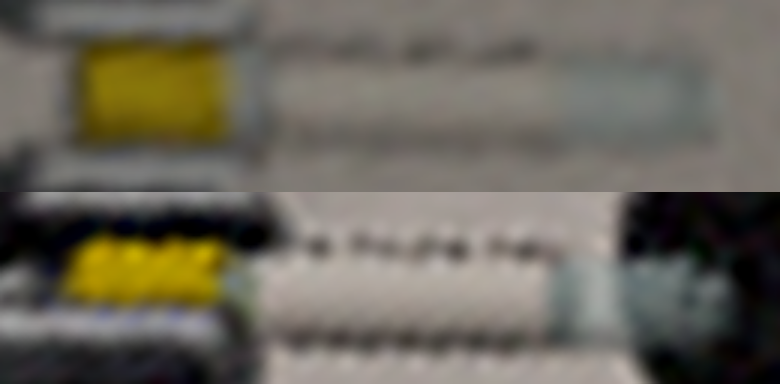

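The roll estimates are -12° (top) and +9° (scene), averaging about 0°. In the current pose the bars are essentially hidden from both cameras, which is consistent with facing the scanner. That is well within the 25° limit. I'll settle, check that the other tubes haven't moved, and hand in.

```bash

python3 -m jog '[[0,0,0,0,0,0,-1],[0,0,0,0,0,0,-1],[0,0,0,0,0,0,-1],[0,0,0,0,0,0,-1]]'
python3 - <<'E'
from h import *
g0=dict(np.load('/tmp/scene.npz')); g=cam('scene')
d=np.abs(g['pixels'].astype(int)-g0['pixels']).sum(-1)
h0=cv2.cvtColor(g0['pixels'],cv2.COLOR_RGB2HSV);h1=cv2.cvtColor(g['pixels'],cv2.COLOR_RGB2HSV)
for nm,(u,v) in dict(red=(212,260),blue1=(249,260),blue2=(210,303),pur1=(232,240),pur2=(229,279),yel=(192,281)).items():
    o=[]
    for h in(h0,h1):
        w=h[v-9:v+9,u-7:u+7]; m=(w[...,1]>100)&(w[...,2]>45); o.append(np.argwhere(m).mean(0).round(1) if m.any() else None)
    print(nm,o)
s=read_state();print(s['t'],s['tcp_pos'],np.abs(s['qd']).max(),s['gripper_width'])
finish_job()
E
```

```text
t: 12.8
tcp_pos: [0.6089, 0.1983, 0.219]
tcp_rot: [0.706, 0.1, 0.7, -0.032]
ft_force: [1.3, 0.4, 0.0]
gripper_width: 0.0172
red [array([9.5, 7.3]), array([9.5, 7.3])]
blue1 [array([8.9, 7.2]), array([8.9, 7.1])]
blue2 [array([9.3, 6.8]), array([9.3, 6.8])]
pur1 [array([8.5, 6.8]), array([8.7, 6.4])]
pur2 [array([8.2, 7.6]), array([9.4, 7.9])]
yel [array([9.5, 6.9]), None]
12.85 [0.60888043 0.19826704 0.21902631] 0.0024444149301039624 0.01750391298495965
the job is handed in; nothing more can be done
```

The yellow-capped tube is out of the rack and held level in front of the scanner, lying along the red scan line. I handed the job in at about 12.9 s, with the tube still in the gripper at 40 N. No verdict was reported.

**Last checks**
- **Position:** I estimate the code about 101 mm in front of the window. It is about 4 mm off to the side and 1 mm low, and the tube is along the scan line to within about 1°.
- **Stillness:** joint speeds were at most 0.0024 rad/s, and the wrist force was about 1 N.
- **Other tubes:** the cap positions match the first picture to within about 1 pixel. The purple cap nearest the rack's middle differed most, at 1.2 pixels, and I did not resolve whether that was noise.
- **Bottle, bowl and jar:** I did not measure these again. The last picture showed nothing touching the bottle or bowl; the jar was out of that view, and the arm never went near it.

**Where the checks disagreed:** the two cameras gave different readings of how squarely the code faces the scanner. The top view said -12° and the scene view +9°, at about 3 mm per pixel. I took roughly 0° ± 10°, inside the 25° limit, and made no correction.

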